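# Free the burr cap of a coffee grinder whose thread hand is unknown

## Task

The hopper is already off the coffee grinder, and the burr cap on top has to come out so that the burrs can be cleaned. Grip the cap by its bar and unlock it with a quarter turn; nobody remembers whether its quick thread is right-handed or left-handed, so if it stops dead one way, turn it the other way. Then lift the cap straight up and finish while still holding it in the gripper, level and still, about ten centimetres above its seat over the grinder, leaving the hopper, mug and teaspoon where they stand.

Things in the scene. Friction and masses are not known exactly. Their poses are not given: they have to be found in the camera images.
- grinder: compact coffee grinder without hopper, fixed, aluminium and black, 150 (x) x 130 (y) mm, head top 131 mm high; in the middle of the head a round black collar (radius 50 mm, top at 166 mm) that holds the burr cap, whose axis is the grinder's own z. Origin: centre of the underside; the front with the grounds bin faces its own -x.
- cap_seat (a point): point on the grinder's axis, 165 mm above its underside, where the cap's origin sits. Quick-thread (bayonet) lock: from locked the cap gives about 6 degrees the wrong way, then stops dead; the other way it turns easily and level (no climbing), can be lifted from about 70 to 96 degrees (best 82) and stops dead there. Before that the lugs hold it down (1.5 mm play).
- cap: steel burr cap, about 0.35 kg: black disc 70 mm across, 7 mm thick, with a plug and two lugs below, to 15.5 mm under the origin. Origin: centre of the disc's underside, z up. Locked at the start with its x along the grinder's x (within 2 degrees). Whether it unlocks clockwise or anticlockwise seen from above is drawn anew at each start and cannot be seen from outside.
- cap_grip (a point): middle of the top edge of the cap's upright grip bar, 35 mm above the cap's origin; the bar is 54 mm long (cap x), 14 mm thick (cap y, the way to pinch it) and 28 mm high above the disc.
- hopper: clear plastic bean hopper with a black lid, taken off the grinder, 138 mm across and 140 mm high, standing on the worktop; leave it alone. Origin: centre of its underside.
- mug: green and white mug, 86 x 120 x 88 mm; leave it alone. Origin: centre of its underside.
- spoon: steel teaspoon, 130 x 26 x 11 mm, lying on the worktop along its own x; leave it alone. Origin: centre of its underside.
Mind the look-alikes: they are no part of the job. What is meant by the cap is not orange or white, and is the larger of those in its own colour.

How it is judged:
By the outcome, as a careful person would: the job done as asked, in the order asked, and still so for the second after the job is handed in, while the arm keeps its last pose, push and grip.
It also fails if it takes over 56 s, if anything falls off the work surface, if the arm or the gripper's body presses on something with over 40 N, if the wrist force passes 120 N, or if a joint passes its speed limit or range.

## Robot

A 6-joint arm with a two-finger parallel gripper is mounted at the origin on a cart in front of the work surface, level with it; the furniture and walls round the work are solid. World frame = base frame: x ahead of the robot, y to its left, z up, the work surface at z = 0. Lengths are in mm, angles in rad, forces in N, time in s.
With the tool pointing down it reaches from about 400 to 825 mm from the base axis. Payload 7 kg.
Tool frame: the origin (TCP) lies at the very end of the fingers, on their centre line; the grasp point (between the pads) lies 19 mm behind it; z points along the fingers, y is the line along which they close (so a half turn about z gives the same grasp; the last joint's range is limited). The gripper opens to 88 mm and grips with 3 to 60 N. Pads are 19 mm wide; open, the fingers measure 130 mm over their backs; the gripper's body (78 mm by 193 mm) begins 47 mm behind the grasp point.
Start: joints at [-0.947, 0.359, 0.012, 0, -1.224, -0.288], TCP at [222.402, -637.285, 226.561] pointing down, gripper open.
Joint ranges: [-3.07, 3.07], [-1.43, 2.12], [-1.02, 1.25], [-3.03, 1.67], [-3.05, -0], [-3.03, 3.03]. Speed limits (rad/s): [2.39, 2.39, 3.01, 3.14, 3.14, 3.14].

## Interface

Orientations are given as a unit quaternion [x, y, z, w].
In Python, from plant import bot gives the robot as it stands. Calls block until the motion is done:
- bot.move_ptp(position, orientation): joint-space move of the TCP to a pose.
- bot.line_to(position, velocity=150, ori=None): straight line of the TCP; ori=None keeps the orientation; velocity is the mean speed in mm/s.
- bot.move_joints(angles): joint-space move.
- bot.move_gripper(opening, force=None): finger opening in mm; force is the grip in N (None keeps the last); returns when the fingers have stopped.
- bot.pause(seconds).
- bot.solve_ik(position, orientation): joint angles nearest the present ones, or None.
- bot.read_state(): the state.
- bot.camera(name): name is "side" or "top" or "wrist"; returns the picture (400x640x3 uint8, red, green, blue); there is no depth.
- bot.get_calibration(name): a dict with "fx", "fy", "cx", "cy" (pixels), "view" (4x4, takes a point from world to camera coordinates); the wrist camera has in their place "T_tool_cam" (4x4, takes a point from camera to tool coordinates, whose origin is the TCP and whose axes are the flange's). Camera axes: x right, y up, looking along -z (the intrinsics and any distortion apply to the point x, -y, -z); pixel columns grow to the right and rows downward; lengths in mm; the calibration is good to about 2 mm. A picture is of the moment at which its call begins: read the wrist's pose just before it. get_calibration takes no time and is no camera call.
A pose or a line that the arm cannot do raises bot.Unreachable and nothing moves.
- bot.close_job(): hands the job in; it is judged then, once.
The state is a dict: "t": time; "joint_pos": joint angles; "qvel": joint speeds; "tau": joint torques, N m; "tcp_pos": TCP position; "eef_rot": TCP orientation; "contact_force": force on the tool from outside, world axes, zero at the start; "moment": the same for the moment, N m; "width": finger opening in mm; "finger_force": force on a finger pad.
Only numpy, scipy, OpenCV 4.12 (cv2) and the standard library are available. Lean on these libraries where they do the work, as an engineer would, in place of code of your own. Each camera call takes 0.05 s, during which the arm holds its last target. There are 200 camera calls.

## Working session

There is one attempt and no reset: what is moved stays moved. The work goes in short steps, each a Python script; the robot and the scene stay as the last script left them, time stands still between calls to the robot, and variables do not carry over. Pictures are saved under pics/ and viewed, at most 10 in all, crops included, and the job is handed in when it is done.

```bash
ls; mkdir -p pics
python3 - <<'E'
from plant import bot
import cv2,numpy as np
for n in ("top","side"):
    im=bot.camera(n); cv2.imwrite(f"pics/{n}0.png",im[:,:,::-1])
    c=bot.get_calibration(n); print(n,{k:(np.round(v,3).tolist() if k=="view" else v) for k,v in c.items()})
print(bot.get_calibration("wrist"))
s=bot.read_state();print(s)
E
```

```text
pics
top {'fx': 471.17714815051625, 'fy': 471.17714815051625, 'cx': 314.82046646715344, 'cy': 199.7093986729739, 'view': [[-0.012, -1.0, -0.018, 169.291], [0.986, -0.015, 0.164, -528.879], [-0.164, -0.016, 0.986, -1163.282], [0.0, 0.0, 0.0, 1.0]]}
side {'fx': 362.67749010016365, 'fy': 362.67749010016365, 'cx': 323.44257850078685, 'cy': 203.76127368846687, 'view': [[0.859, 0.511, -0.007, -509.351], [-0.264, 0.455, 0.85, -62.259], [0.438, -0.729, 0.526, -1017.645], [0.0, 0.0, 0.0, 1.0]]}
{'fx': 306.2951137543851, 'fy': 306.2951137543851, 'cx': 324.6065497414171, 'cy': 194.2546858783126, 'T_tool_cam': array([[-4.51205849e-04,  9.57558269e-01,  2.88239409e-01,
         7.87045127e+01],
       [ 9.99999727e-01,  6.00961570e-04, -4.31065259e-04,
         9.24595238e-01],
       [-5.85990911e-04,  2.88239136e-01, -9.57558279e-01,
        -1.57436111e+02],
       [ 0.00000000e+00,  0.00000000e+00,  0.00000000e+00,
         1.00000000e+00]])}
{'t': 0.1, 'joint_pos': array([-9.46935111e-01,  3.59298276e-01,  1.11712457e-02, -3.26125749e-04,
       -1.22408292e+00, -2.88091992e-01]), 'qvel': array([-0.00057088, -0.00171227,  0.002923  ,  0.00117979, -0.00020969,
       -0.0002647 ]), 'tau': array([-2.25878888e-03, -5.84162378e+01,  2.93750328e+01,  7.01553136e+00,
        1.01566533e-02, -4.22808864e-05]), 'tcp_pos': array([ 222.24803012, -636.91186783,  225.73322307]), 'eef_rot': array([-1.67042296e-01,  9.85949465e-01,  7.02111547e-04, -1.73581353e-04]), 'contact_force': array([-0.18209498,  0.46800304,  0.69989949]), 'moment': array([ 0.03031368, -0.0131536 , -0.0485453 ]), 'finger_force': 0.0, 'width': 87.4816581900507}
```

View pics/top0.png

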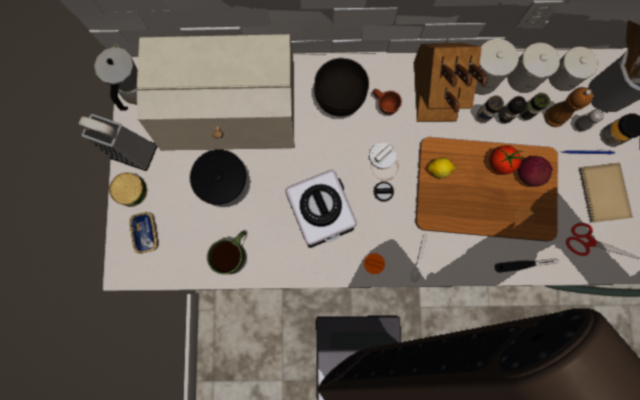

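View pics/side0.png

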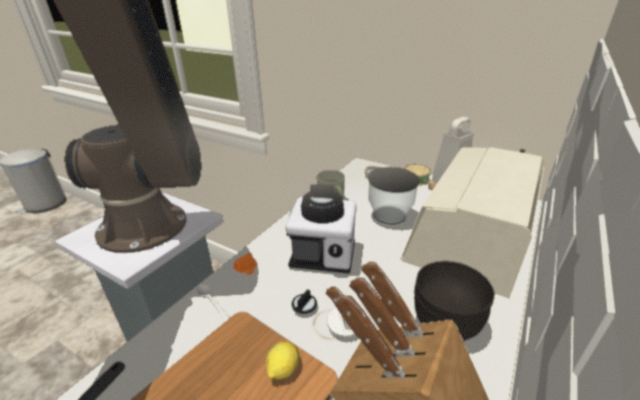

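The top view shows four cap-like things: a black one with a bar on the grinder at (320,203), a small black one on the worktop at (384,191), a white one at (383,157) and an orange one at (374,263). The black one on the grinder fits: it is not orange or white, it is the larger of the two black ones, and it sits in the collar. The hopper is at (218,178), the mug at (227,255) and the spoon near (420,250). Next I'll enlarge this and measure.

```bash
cat > h.py <<'E'
import numpy as np, cv2
from plant import bot
from scipy.spatial.transform import Rotation as R
def ray(name,uv,state=None):
    c=bot.get_calibration(name)
    d=np.array([(uv[0]-c['cx'])/c['fx'],-(uv[1]-c['cy'])/c['fy'],-1.])
    if 'view' in c: T=np.linalg.inv(c['view'])
    else:
        T=np.eye(4);T[:3,:3]=R.from_quat(state['eef_rot']).as_matrix();T[:3,3]=state['tcp_pos'];T=T@c['T_tool_cam']
    return T[:3,3],T[:3,:3]@d
def plane(name,uv,z,state=None):
    o,d=ray(name,uv,state); return o+d*(z-o[2])/d[2]
def down(yaw): # tool z down, tool y axis horizontal at angle yaw
    y=np.array([np.cos(yaw),np.sin(yaw),0]);z=np.array([0,0,-1.]);x=np.cross(y,z)
    return R.from_matrix(np.c_[x,y,z]).as_quat()
E
python3 - <<'E'
from h import *
im=cv2.imread("pics/top0.png")
cr=cv2.resize(im[140:280,270:420],None,fx=5,fy=5,interpolation=cv2.INTER_CUBIC)[:600]
cv2.imwrite("pics/crop0.png",cr[:600,:750])
g=cv2.cvtColor(im,cv2.COLOR_BGR2GRAY)
# collar: dark blob near (320,205)
m=(g<80).astype(np.uint8); n,l,st,ce=cv2.connectedComponentsWithStats(m)
for i in range(1,n):
    if st[i,4]>100 and 270<ce[i,0]<420 and 140<ce[i,1]<280: print(st[i],ce[i],plane("top",ce[i],166))
E
```

```text
[374 182  20  19 176] [383.11931818 191.27840909] [528.37567574   2.49703264 166.        ]
[ 300  185   42   41 1072] [320.19123134 205.53264925] [497.28862379 147.99367359 166.        ]
[363 253  22  21 361] [374.00554017 263.3434903 ] [363.99599499  28.81998148 166.        ]
```

View pics/crop0.png

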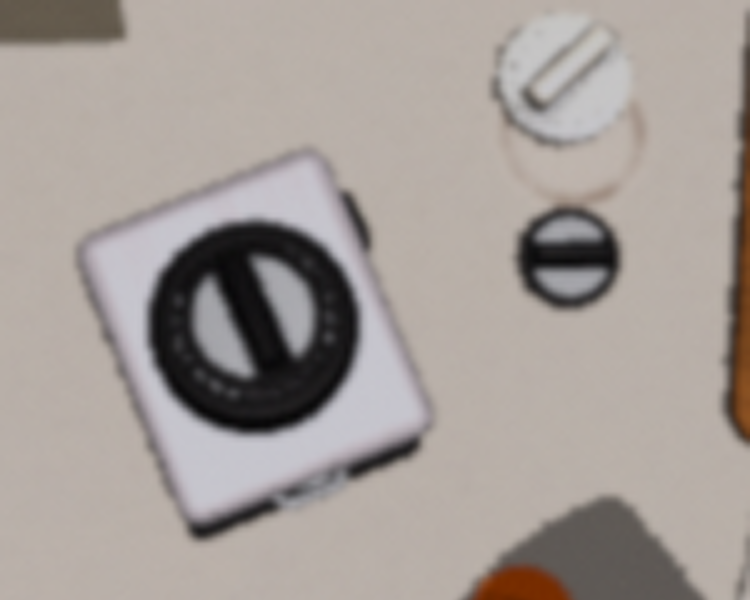

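The crop confirms it: the large black cap with its dark bar sits in the grinder's collar. The bar runs from crop (235,262) to (272,375), and the bin front faces down in the picture, towards the robot. The small black cap at crop (570,255) and the white one at (567,75) are decoys. Moving above it for a close look.

Run:
```python
from h import *
a=plane("top",(270+235/5,140+262/5),200);b=plane("top",(270+272/5,140+375/5),200)
print(a,b); d=a-b; bar=np.arctan2(d[1],d[0]); print("bar deg",np.degrees(bar))
for k in (1,-1):
    q=down(bar+k*np.pi/2); j=bot.solve_ik([497.5,148,330],q); print(k,np.round(j,3) if j is not None else None)
    if j is not None and abs(j[5])<1.35: best=q
bot.move_ptp([497.5,148,330],best); bot.pause(.3)
s=bot.read_state(); im=bot.camera("wrist"); cv2.imwrite("pics/w1.png",im[:,:,::-1])
np.save("w1.npy",np.r_[s['tcp_pos'],s['eef_rot'],bar]); print(s['t'],s['tcp_pos'],s['joint_pos'],s['contact_force'],s['moment'])
```

```text
[521.8981142  154.55853031 200.        ] [470.69791048 138.79460322 200.        ]
bar deg 17.112969772708173
1 [ 0.668  0.046 -0.153  0.    -1.372 -1.94 ]
-1 [ 0.668  0.046 -0.153  0.    -1.372  1.202]
3.3417 [497.57336007 147.77828805 329.94963569] [ 6.67188555e-01  4.64393300e-02 -1.52806191e-01 -2.67375299e-06
 -1.37165085e+00  1.20179836e+00] [ 0.47687922 -0.05660256 -0.16633045] [-0.07813112  0.15124208 -0.07830688]
```

View pics/w1.png

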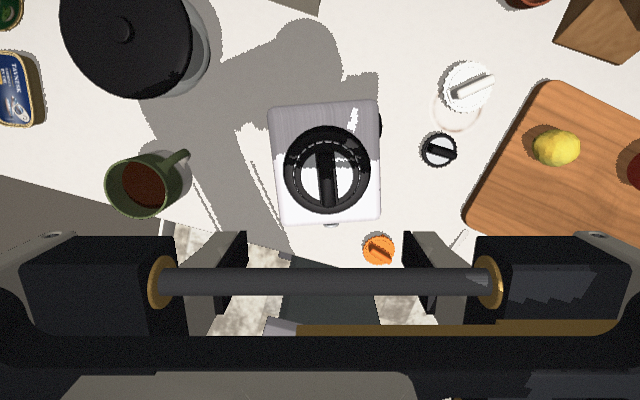

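The wrist picture shows the collar centred at about (327,171). The bar is near vertical from (325,145) to (327,207) between two light segments of the disc, with the small black decoy at (439,150). Measuring the bar from its light segments and the collar.

Run:
```python
from h import *
v=np.load("w1.npy"); s=dict(tcp_pos=v[:3],eef_rot=v[3:7])
im=cv2.imread("pics/w1.png"); g=cv2.cvtColor(im,cv2.COLOR_BGR2GRAY)
m=(g<75).astype(np.uint8); n,l,st,ce=cv2.connectedComponentsWithStats(m)
i=l[150,325] or l[171,325]; print(st[i],ce[i])
c,_=cv2.findContours((l==i).astype(np.uint8),cv2.RETR_EXTERNAL,cv2.CHAIN_APPROX_NONE)
c=max(c,key=len)[:,0]; p=np.array([plane("wrist",x,166,s)[:2] for x in c])
(cc,r)=cv2.minEnclosingCircle(p.astype(np.float32)); print("collar",cc,r, cv2.fitEllipse(p.astype(np.float32)))
# bar edges per row
E=[]
for row in range(158,186):
    x=np.arange(300,352); d=g[row,300:352]<90
    k=np.flatnonzero(d&(abs(x-326)<14)); 
    k=x[k]; E.append((row,k.min(),k.max()))
E=np.array(E); print(E[::4].tolist())
for z in(172,200):
  ed=[]
  for col in(1,2):
    P=np.array([plane("wrist",(e[col]+(.5 if col==2 else -.5),e[0]),z,s)[:2] for e in E])
    vx,vy,x0,y0=cv2.fitLine(P.astype(np.float32),cv2.DIST_HUBER,0,.01,.01).ravel(); a=np.degrees(np.arctan(vy/vx)); 
    nrm=np.array([-np.sin(np.radians(17)),np.cos(np.radians(17))]); ed.append((a,nrm@[x0,y0]))
  print(z,ed,"collar proj",nrm@cc)
cv2.imwrite("pics/w1c.png",cv2.resize(im[110:235,255:400],None,fx=4.6,fy=4.6,interpolation=cv2.INTER_CUBIC))
```

```text
[ 283  125   88   89 4558] [326.28762615 167.4087319 ]
collar (503.96417236328125, 149.4484405517578) 48.263031005859375 ((504.0523376464844, 148.92054748535156), (92.58647155761719, 95.29696655273438), 106.25641632080078)
[[158, 315, 334], [162, 316, 334], [166, 316, 335], [170, 317, 335], [174, 318, 335], [178, 318, 335], [182, 319, 336]]
172 [(np.float32(25.146816), np.float64(5.3794088517290675)), (np.float32(22.27648), np.float64(-14.500889284846693))] collar proj -4.426609722130706
200 [(np.float32(25.14747), np.float64(4.624352283470131)), (np.float32(22.276499), np.float64(-13.490925777021289))] collar proj -4.426609722130706
```

View pics/w1c.png

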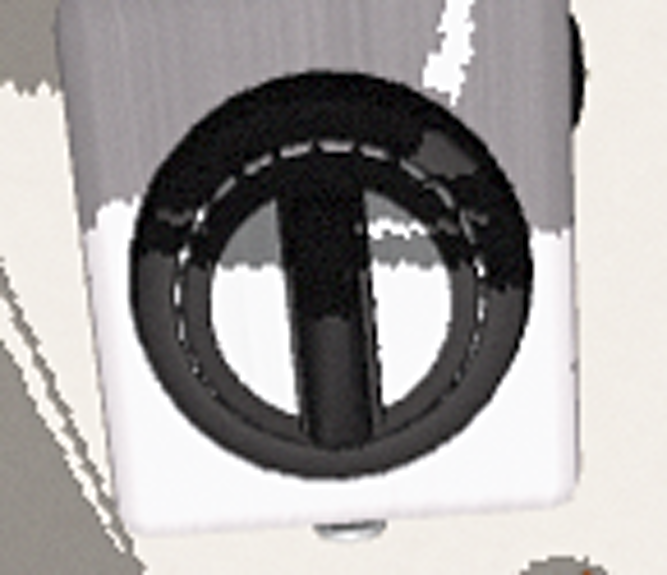

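Bar yaw comes out at about 23.5° from the wrist edges, which agrees with the grinder's edges in the top view. The crop shows the light disc circle centred at about crop (331,306) and the dashed disc rim at about (331,293). Refining the axis from these, then descending and gripping softly.

Run:
```python
from h import *
v=np.load("w1.npy"); s=dict(tcp_pos=v[:3],eef_rot=v[3:7])
print(plane("wrist",(327,176.5),172,s),plane("wrist",(327,173.7),172,s))
yaw=np.radians(23.5); q=down(yaw-np.pi/2); P=np.array([499.5,148.])
print(bot.solve_ik([*P,230],q))
bot.move_ptp([*P,235],q); bot.pause(.3)
s=bot.read_state(); im=bot.camera("wrist"); cv2.imwrite("pics/w2.png",im[:,:,::-1]); print(s['t'],s['tcp_pos'],s['eef_rot'],s['joint_pos'])
np.save("w2.npy",np.r_[s['tcp_pos'],s['eef_rot']])
```

```text
[499.85454196 146.99715508 172.        ] [502.75066745 147.89304663 172.        ]
[ 0.66508805  0.10183191 -0.31865179  0.         -1.15031263  1.31586066]
4.1583 [500.14848777 148.41155434 236.51297752] [ 9.79069358e-01  2.03522732e-01  1.20927606e-03 -4.77322300e-04] [ 6.65101032e-01  9.69144530e-02 -3.09022534e-01  2.38288202e-04
 -1.16226842e+00  1.31551051e+00]
```

View pics/w2.png

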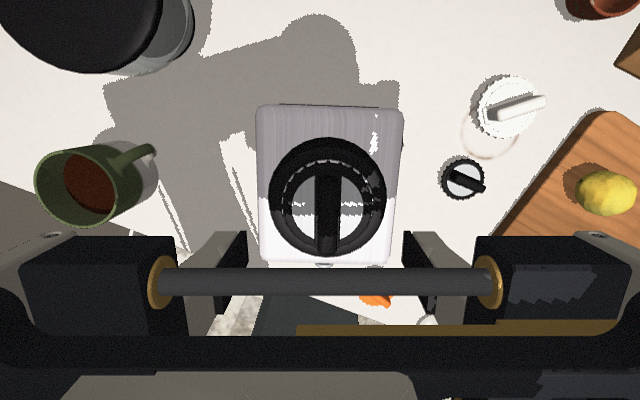

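The bar is now vertical in the wrist picture (columns about 316 to 338), so yaw is right. Checking the lateral offset numerically, then descending.

Run:
```python
from h import *
v=np.load("w2.npy"); s=dict(tcp_pos=v[:3],eef_rot=v[3:7])
g=cv2.cvtColor(cv2.imread("pics/w2.png"),cv2.COLOR_BGR2GRAY)
T=R.from_quat(v[3:7]).as_matrix()
E=[]
for row in range(182,236,3):
    # grow from bar centre outward until bright
    a=b=327
    while g[row,a]<95 and a>290:a-=1
    while g[row,b]<95 and b<365:b+=1
    E.append((row,a+.5,b-.5))
    pl=[(T.T@(plane("wrist",(c,row),200,s)-v[:3]))[1] for c in(a+.5,b-.5)]
    print(row,a,b,np.round(pl,1),end=' | ')
print()
for uv in((327,161),(283,207),(385,205)): print(uv,np.round(plane("wrist",uv,172,s),1))
```

```text
182 313 342 [-8.4  9.9] | 185 313 341 [-8.4  9.3] | 188 313 341 [-8.4  9.3] | 191 313 342 [-8.4 10. ] | 194 313 341 [-8.5  9.4] | 197 313 341 [-8.5  9.4] | 200 313 341 [-8.5  9.5] | 203 313 341 [-8.5  9.5] | 206 313 341 [-8.5  9.5] | 209 313 341 [-8.6  9.6] | 212 313 341 [-8.6  9.6] | 215 314 341 [-7.9  9.6] | 218 314 340 [-8.  9.] | 221 314 341 [-8.   9.7] | 224 314 340 [-8.  9.] | 227 314 340 [-8.   9.1] | 230 314 340 [-8.   9.1] | 233 314 340 [-8.1  9.1] | 
(327, 161) [533.8 162.3 172. ]
(283, 207) [487.6 179.  172. ]
(385, 205) [520.2 108.  172. ]
```

Bar centred within 0.6 mm of the tool. Descending to the bar and gripping.

Run:
```python
from h import *
q=down(np.radians(23.5)-np.pi/2)
def pr():
    s=bot.read_state(); print(round(s['t'],2),np.round(s['tcp_pos'],2),np.round(s['contact_force'],1),np.round(s['moment'],2),round(s['width'],1),round(s['finger_force'],1)); return s
bot.line_to([500.9,148.05,195],80,q); pr()
bot.line_to([500.9,148.05,176.5],30,q); bot.pause(.3); pr()
bot.move_gripper(0,20); bot.pause(.2); pr()
bot.move_gripper(0,45); bot.pause(.3); s=pr(); print(s['joint_pos'],R.from_quat(s['eef_rot']).as_matrix()[:,1:].round(3).tolist())
```

```text
4.86 [501.1  148.06 195.12] [0.6 0.1 0.6] [-0.17  0.18  0.05] 87.7 0.0
5.92 [500.96 148.1  176.65] [-1.  -0.2 -0.3] [-0.1   0.18 -0.01] 87.7 0.0
7.27 [500.95 148.08 176.52] [0.5 0.1 0.6] [-0.07 -0.05 -0.02] 13.9 20.0
7.78 [500.93 148.08 176.52] [ 0.8  0.2 -0.5] [-0.04 -0.11  0.02] 13.7 45.0
[ 6.63394302e-01  1.48047501e-01 -3.94235533e-01  4.66736087e-06
 -1.02839515e+00  1.31754121e+00] [[0.399, 0.0], [-0.917, 0.0], [-0.0, -1.0]]
```

Gripped cleanly: width is 13.7 mm with almost no side force. Probing the turn in small steps, watching the moment.

```bash
cat >> h.py <<'E'
def yawdeg():
    y=R.from_quat(bot.read_state()['eef_rot']).as_matrix()[:,1]; return np.degrees(np.arctan2(y[1],y[0]))+90
def turn(j0,a0,a1,step,lim=1.2):
    "turn joint 6 from a0 to a1 deg relative to j0; stop when moment exceeds lim"
    for a in np.arange(a0,a1+np.sign(step)*1e-6,step):
        j=np.array(j0); j[5]+=np.radians(a); bot.move_joints(j); bot.pause(.1)
        s=bot.read_state(); print(round(s['t'],2),round(a,1),round(yawdeg(),1),np.round(s['contact_force'],1),np.round(s['moment'],2),round(s['width'],1))
        if abs(s['moment'][2])>lim or np.linalg.norm(s['contact_force'])>25: return a,False
    return a,True
E
python3 - <<'E'
from h import *
j0=bot.read_state()['joint_pos']; np.save("j0.npy",j0)
print(turn(j0,-2,-12,-2))
E
```

```text
8.13 -2.0 21.6 [ 0.3  1.7 -1.7] [ 0.07 -0.09  0.01] 14.0
8.48 -4.0 19.6 [1.1 1.1 0.6] [ 0.11 -0.04  0.03] 13.8
8.83 -6.0 17.6 [ 0.3  1.  -0.5] [ 0.09 -0.03  0.04] 13.7
9.18 -8.0 15.6 [ 1.3 -0.5  0.1] [ 0.1  -0.02 -0.01] 13.4
9.53 -10.0 13.6 [0.6 0.6 0.2] [ 0.15 -0.14  0.07] 13.7
9.88 -12.0 11.6 [0.1 0.8 0.8] [ 0.18 -0.16 -0.01] 13.7
(np.float64(-12.0), True)
```

No stop at 12° and almost no moment, so it unlocks clockwise (yaw decreasing). Continuing to 82°.

Run:
```python
from h import *
j0=np.load("j0.npy")
print(turn(j0,-19,-82,-7))
im=bot.camera("wrist"); im2=bot.camera("top"); cv2.imwrite("pics/w3.png",np.hstack([im[:,170:490],cv2.resize(im2[150:260,260:380],(320,293))[:400] if 0 else cv2.copyMakeBorder(cv2.resize(im2[150:270,260:380],(320,320)),0,80,0,0,0)])[:,:,::-1])
```

```text
10.23 -19.0 4.7 [-0.  -0.1  0.7] [-0.34 -0.   -0.04] 13.4
10.58 -26.0 -2.3 [ 0.2 -0.7  2.1] [-0.21 -0.03 -0.02] 13.5
10.93 -33.0 -9.2 [ 1.3 -0.4  1.2] [-0.17 -0.13 -0.04] 13.8
11.28 -40.0 -16.2 [ 0.1 -0.1  1.6] [-0.06 -0.1   0.05] 13.7
11.63 -47.0 -23.2 [0.2 0.1 1.5] [-0.03 -0.11  0.  ] 13.3
11.98 -54.0 -30.2 [0.6 0.7 2. ] [-0.01 -0.09 -0.02] 13.8
12.33 -61.0 -37.2 [ 0.2 -0.4  2. ] [ 0.08 -0.14 -0.02] 13.8
12.68 -68.0 -44.2 [ 0.5 -0.4  3.2] [ 0.09 -0.15 -0.02] 13.5
13.03 -75.0 -51.2 [0.8 0.6 2.8] [ 0.1  -0.17 -0.03] 13.7
13.38 -82.0 -58.2 [ 1.1 -0.1  2.7] [ 0.06 -0.21  0.01] 13.8
(np.float64(-82.0), True)
```

View pics/w3.png

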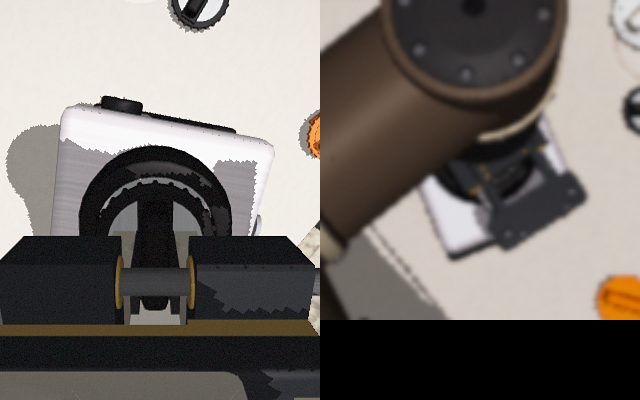

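The bar is still vertical between the fingers while the grinder has turned in the picture, so the cap followed by about 82°. Lifting a little first, watching the force.

Run:
```python
from h import *
s0=bot.read_state(); p=s0['tcp_pos'].copy(); q=s0['eef_rot']; np.save("p0.npy",p)
ok=True
for dz in (2,4,7,12):
    bot.line_to(p+[0,0,dz],20,q); s=bot.read_state()
    print(dz,np.round(s['tcp_pos']-p,2),np.round(s['contact_force'],1),np.round(s['moment'],2),round(s['width'],1))
    if abs(s['contact_force'][2])>20: ok=False;break
if ok:
    bot.line_to(p+[0,0,100],60,q); bot.pause(.7); s=bot.read_state()
    print(s['t'],np.round(s['tcp_pos']-p,2),np.round(s['contact_force'],1),np.round(s['moment'],2),round(s['width'],1),q,s['eef_rot'])
    a=bot.camera("side")[90:290,210:450]; b=bot.camera("wrist")
    cv2.imwrite("pics/s4.png",np.hstack([cv2.resize(a,(480,400)),b[:,170:490]])[:,:,::-1])
```

```text
2 [-0.75 -0.35  1.32] [ 0.6  0.6 -2. ] [-0.03  0.14  0.04] 13.8
4 [-0.1  -0.07  3.92] [ 0.7  0.4 -3.4] [-0.01  0.12  0.01] 13.8
7 [0.11 0.04 7.18] [ 0.6 -0.2 -2.1] [-0.05  0.15 -0.06] 13.8
12 [ 0.08  0.06 12.19] [-0.7  0.4 -2.9] [0.01 0.11 0.02] 13.7
17.0 [-0.0000e+00  2.0000e-02  1.0001e+02] [ 0.1  0.3 -2.3] [0.03 0.1  0.03] 13.5 [ 8.73196121e-01 -4.87368988e-01  4.65444417e-05 -3.13641193e-05] [ 8.73189567e-01 -4.87380729e-01  4.08434263e-05 -5.03966185e-05]
```

View pics/s4.png

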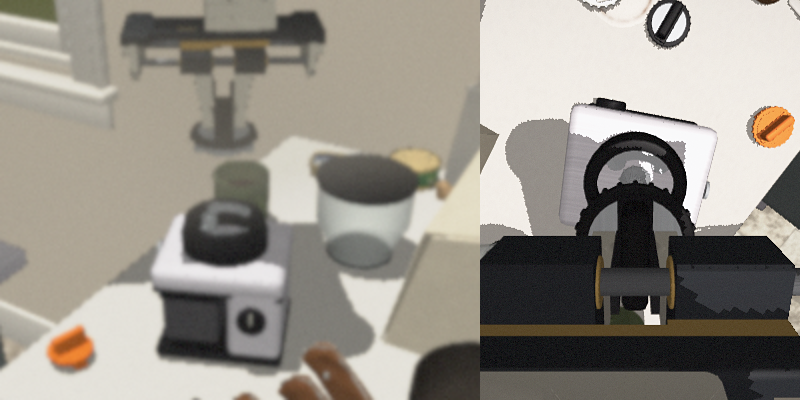

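The side view (left) shows the cap held level in the fingers at about (224,135), clear above the open collar at (225,225), with hopper and mug undisturbed. The wrist view shows the empty collar and burrs. The measured load of 2 to 3 N fits the cap. Handing in.

Run:
```python
from h import *
print(bot.close_job())
```

```text
the job is handed in; nothing more can be done
None
```

The burr cap unlocked clockwise through 82° and was lifted straight up 100 mm; I handed the job in after about 17 s with the cap held level and still above its seat, and the arm touched nothing else.

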